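# Zero the cassette reader, then click the middle test cassette under its head and hold it

## Robot

A 7-joint arm with a two-finger parallel gripper is mounted at the origin on the work surface. World frame = base frame: x ahead of the robot, y to its left, z up, the work surface at z = 0. Lengths are in m, angles in rad, forces in N, time in s.
With the tool pointing down it reaches from about 0.4 to 0.875 m from the base axis. Payload 6.5 kg.
Tool frame: the origin (TCP) lies between the finger pads; the fingertips stand 25 mm ahead of it and the grasp point (between the pads) lies 6 mm ahead of it; y points along the fingers, x is the direction in which the jaws open and shut, and the axes are right-handed (so a half turn about y gives the same grasp; the last joint's range is limited). The gripper opens to 88 mm and grips with 3 to 60 N. Pads are 18 mm wide; open, the fingers measure 123 mm over their backs; the gripper's body (75 mm by 187 mm) begins 45 mm behind the grasp point.
Start: joints at [-1.291, 0.536, -0.004, 1.538, 0.003, 1.067, -0.071], TCP at [0.22, 0.612, 0.264] pointing down, gripper open.
Joint ranges: [-2.7, 2.7], [-0.37, 2.16], [-1.27, 1.26], [0.24, 2.4], [-1.31, 4.45], [0.19, 1.91], [-2.76, 2.76]. Speed limits (rad/s): [2.39, 2.39, 3.14, 3.14, 3.14, 3.14, 3.14].

## Interface

Orientations are given as a unit quaternion [x, y, z, w].
In Python, from bench import manip, cams gives the robot as it stands. The module is installed in compiled form; this text tells all that it offers.
- The arm moves only by the tool carry_out, never from a script. Its argument "steps" is a list of rows, each a list of 3 entries, a list of its own where there are three numbers: the shift along the tool's x, y, z in m, then the turn about the tool's y in degrees, then the finger opening in m, from 0 to 0.0881. A call has 1 to 5 rows; each row shifts and turns the commanded pose from where the row before left it, along the tool's axes as they then stand; what a row does not reach is not made up. A row lasts 1/8 s, in which the tool goes at most 62.5 mm and 10.7 degrees, less where a joint would pass 70% of its speed; a pose out of reach is approached as far as the arm can. A call is refused whole if a number of a shift passes 0.0625 or a number of a turn 10.7, either way. A call with a gripper value outside its range is refused whole. The fingers move at their own pace and stop on an object; "grip_force" is the grip in N (left out, the last holds). Time passes only in rows, so rows that do not move let the fingers close. It gives the time, the measured TCP pose, the force and the opening at its end, in the units of the state.
- manip.observe(): the state, without advancing time (a new reading comes with each control period).
- cams.snapshot(name): name is "side" or "top"; returns a dict with "image" (480x640x3 uint8, red, green, blue), "z_map" (480x640 float32, m along the optical axis (not along the pixel's ray), 0 where there is no reading), "camera_matrix" (3x3 intrinsics, pixels), "rvec" (rotation vector, rad) and "tvec" (3), from world to camera coordinates, as OpenCV has them. Camera axes: x right, y down, z forward; pixel columns grow to the right and rows downward; lengths in m; the calibration is good to about 2 mm. A picture is of the moment at which its call begins.
- manip.job_done(): hands the job in, once; it reports no verdict.
Trained networks look in the newest picture that a camera, given by its name, has taken for a name from the list of things; names that differ only in an ending like _2 or _b are one class to them, and where a whole thing is asked for, a point or a joint stands for the part that bears it (a point fixed in the world has none). Each returns a list of dicts, best first, with "p" (0 to 1); they miss things now and then, are a little off and sometimes report something else, mostly with a low value. They report only what shows in the picture. A call takes as long as a camera call.
- cams.spot_in(thing, camera): "box" ([left, top, right, bottom] in pixels, round what is visible of it).
- cams.spot_point(thing, camera): "location" ([column, row] in pixels: a listed point, or the origin of a listed thing).
The state is a dict: "time_s": time; "joint_positions": joint angles; "qd": joint speeds; "tau": joint torques, N m; "ee_pos": TCP position; "eef_rot": TCP orientation; "contact_force": force on the tool from outside, world axes, zero at the start; "torque": the same for the moment, N m; "width": opening from 0.0 (shut) to 1.0 (fully open).
Only numpy, scipy, OpenCV 4.12 (cv2) and the standard library are available. Lean on these libraries where they do the work, as an engineer would, in place of code of your own. Each camera call takes 0.05 s, during which the arm holds its last target. There are 200 camera calls.

## Task

Get the rapid-test reader ready: one at a time, press the green key (lamp) fully down and let it up, then the blue key (zero) while the white tile is still parked under the head, leaving the red key alone. Then pinch the sled's black tab between the fingers and slide the sled past the first click until the ball clicks into the second of its three notches, with the middle cassette under the head. Finish while still holding the tab steady at that notch, without having disturbed the vial, the dropper bottle or the spare cassette.

Things in the scene. Friction and masses are not known exactly. Their poses are not given: they have to be found in the camera images.
- reader: Low white benchtop cassette reader, fixed, 200 mm deep (x), 345 mm wide (y). Origin on the bench, mid-depth, under the dark optical head (60 mm wide, x -48 to 96 mm, y = 0, top 85 mm). x points away from the user, y to the user's left along the sled's track, z up. Front half: open track with a 35 mm high front rail; rear half: console 50 mm high, keys on the +y side of the head, display on -y.
- plunger (a point): The spring-loaded ball (9 mm) of the brass plunger in the reader's front rail, at x = -91 mm, y = 0, z = 28 mm in its frame. It rides on the sled's notched front edge. Entering a notch it pulls the sled in over the last 4 mm with up to 4 N; leaning 1 N off the centre shifts it 0.3 mm and about 7 N either way pushes it out. Between notches the sled slides with about 1 N and stays where it is left.
- sled (a joint): Travel in m of the aluminium sled along the reader's +y, from 0 (stop) to 0.110 (stop). It carries a white tile and, behind it at 32 mm pitch, three cream cassettes. At 0 the tile is under the head (parked up to 0.014). The ball drops into a notch at 0.032 (first cassette), 0.064 (middle cassette) and 0.096 (last cassette).
- tab (a point): Black upright finger tab near the sled's trailing (-y) end: 12 mm thick along the track (y), 32 mm wide (x), 30 mm high, standing on the sled's top face 32 mm above the bench. Origin at its centre, 47 mm above the bench, axes as the reader's; at sled value 0 it is at x = -45 mm, y = -150 mm in the reader's frame. Pinch it low, tips nearly down on the sled; nothing as tall stands within 35 mm.
- green_key_top (a point): Centre of the top face of the green key (lamp), 65 mm above the bench while up. Round spring key 22 mm across, 9 mm proud of its 38 mm collar; 5 mm travel straight down, starts at 1.4 N, fully down at 4.5 N, springs back. At x = 53 mm, y = 57 mm in the reader's frame, nearest the head of three keys 40 mm apart in a row along y.
- green_key (a joint): How far the green key is down, in m, 0 to 0.005; pressed beyond 0.0035.
- blue_key_top (a point): Centre of the top face of the blue key (zero), 65 mm above the bench while up. Round spring key 22 mm across, 9 mm proud of its 38 mm collar; 5 mm travel straight down, starts at 1.4 N, fully down at 4.5 N, springs back. At x = 53 mm, y = 137 mm in the reader's frame, furthest from the head of three keys 40 mm apart in a row along y.
- blue_key (a joint): How far the blue key is down, in m, 0 to 0.005; pressed beyond 0.0035.
- red_key_top (a point): Centre of the top face of the red key (cancel), 65 mm above the bench while up. Round spring key 22 mm across, 9 mm proud of its 38 mm collar; 5 mm travel straight down, starts at 1.4 N, fully down at 4.5 N, springs back. At x = 53 mm, y = 97 mm in the reader's frame, the middle one of three keys 40 mm apart in a row along y. Not to be pressed.
- red_key (a joint): How far the red key is down, in m, 0 to 0.005; it must stay up.
- vial_mid (a point): Centre (29 mm above the bench) of a loose white vial with a red cap, 27 mm across and 58 mm high, standing in front of the reader. Not to be disturbed.
- dropper_mid (a point): Centre (39 mm above the bench) of a loose amber dropper bottle, 34 mm across and 78 mm high, standing behind the reader. Not to be disturbed.
- spare_mid (a point): Centre of a loose spare test cassette, cream, 70 x 20 x 5 mm, lying flat on the bench beyond the reader's tab end (its -y side). Not to be disturbed.

How it is judged:
By the outcome, as a careful person would: the job done as asked, in the order asked, and still so for the second after the job is handed in, while the arm keeps its last pose, push and grip.
It also fails if it takes over 51 s, if anything falls off the work surface, if the arm or the gripper's body presses on something with over 40 N, if the wrist force passes 120 N, or if a joint passes its speed limit or range.

## Working session

There is one attempt and no reset: what is moved stays moved. The work goes in short steps, Python scripts to look and compute and a tool call to move; the robot and the scene stay as the last step left them, time stands still between calls to the robot, and variables do not carry over. Pictures are saved under pics/ and viewed, about 8 in all and at most 12, crops included, and the job is handed in when it is done.

Besides the shell and the picture viewer there is one more tool, called after "Call:" by a JSON object that holds its "api" and its "payload". carry_out: Moves the arm, as the interface text tells. Its arguments: {"type":"object","properties":{"steps":{"type":"array","items":{"type":"array"}},"grip_force":{"type":"number"}},"required":["steps"]}

```bash
mkdir -p pics
cat > h.py <<'E'
from bench import manip, cams
import numpy as np, cv2
from scipy.spatial.transform import Rotation as R
def snap(n,fn=None):
    s=cams.snapshot(n)
    if fn: cv2.imwrite('pics/'+fn,s['image'][:,:,::-1])
    return s
def ray(s,px,z):
    K=s['camera_matrix'];Rm=cv2.Rodrigues(np.array(s['rvec']))[0];t=np.array(s['tvec']).ravel()
    d=Rm.T@np.linalg.inv(K)@np.array([px[0],px[1],1.]);c=-Rm.T@t
    return c+d*(z-c[2])/d[2]
def proj(s,P): return cv2.projectPoints(np.array(P,float).reshape(-1,1,3),np.array(s['rvec']),np.array(s['tvec']),s['camera_matrix'],None)[0].reshape(-1,2)
E
python3 - <<'E'
from h import *
np.set_printoptions(precision=4,suppress=True)
st=manip.observe(); print(st)
Z=dict(tab=.047,green_key_top=.065,blue_key_top=.065,red_key_top=.065,plunger=.028,reader=0,vial_mid=.029,dropper_mid=.039,spare_mid=.0025)
for n in('top','side'):
    s=snap(n,n+'1.png'); print(n,-cv2.Rodrigues(np.array(s['rvec']))[0].T@np.array(s['tvec']).ravel())
    for k,z in Z.items():
        for r in cams.spot_point(k,n)[:2]: print(k,round(r['p'],2),np.round(r['location'],1),ray(s,r['location'],z))
E
```

```text
{'time_s': 0.0, 'joint_positions': array([-1.2912,  0.5372, -0.0044,  1.5388,  0.0026,  1.0673, -0.0712]), 'qd': array([ 0.0012, -0.0003, -0.0023, -0.0016, -0.0007,  0.0016, -0.0001]), 'tau': array([  0.0001, -57.0976,   0.9904, -25.1609,  -0.0563,   0.0177,
         0.0002]), 'ee_pos': array([0.2201, 0.611 , 0.2629]), 'eef_rot': array([ 0.5789,  0.4061, -0.407 , -0.5782]), 'contact_force': array([ 0.3254, -0.5068,  0.246 ]), 'torque': array([0.01  , 0.0082, 0.0595]), 'width': 0.9985935840494832}
top [ 0.4741 -0.007   0.8295]
tab 0.98 [402.3 285.1] [ 0.5115 -0.1767  0.047 ]
green_key_top 0.42 [287.9 237.9] [0.5978 0.0243 0.065 ]
blue_key_top 0.58 [240.4 237.4] [0.6005 0.1073 0.065 ]
red_key_top 0.59 [263.6 237.6] [0.5993 0.0668 0.065 ]
plunger 0.89 [322.6 317.1] [ 0.4583 -0.0341  0.028 ]
plunger 0.74 [459.9 273.2] [ 0.5317 -0.2877  0.028 ]
reader 0.72 [320.1 267.9] [ 0.5498 -0.0327  0.    ]
vial_mid 0.79 [311. 349.] [ 0.4027 -0.012   0.029 ]
vial_mid 0.21 [239.4 241.4] [0.5991 0.1145 0.029 ]
dropper_mid 0.89 [359.7 187. ] [ 0.6942 -0.1084  0.039 ]
spare_mid 0.79 [462.1 277.1] [ 0.5261 -0.3004  0.0025]
spare_mid 0.62 [321.2 266.5] [ 0.5521 -0.0348  0.0025]
side [ 0.4582 -0.5394  0.5039]
tab 0.97 [295.8 344.7] [ 0.5127 -0.1709  0.047 ]
green_key_top 0.44 [321.5 227.3] [0.6022 0.044  0.065 ]
blue_key_top 0.55 [309.5 208.7] [0.5956 0.1034 0.065 ]
red_key_top 0.52 [313.8 218.8] [0.5956 0.0713 0.065 ]
plunger 0.78 [240.8 287.8] [ 0.4558 -0.0264  0.028 ]
reader 0.65 [301.9 291. ] [ 0.55   -0.0294  0.    ]
vial_mid 0.85 [205.  287.1] [ 0.4027 -0.0115  0.029 ]
dropper_mid 0.58 [409.1 288.5] [ 0.698  -0.1053  0.039 ]
spare_mid 0.93 [338.7 451.1] [ 0.5342 -0.2969  0.0025]
```

Run:
```python
from h import *
np.set_printoptions(precision=4,suppress=True)
print(R.from_quat(manip.observe()['eef_rot']).as_matrix())
s=cv2.imread('pics/top1.png'); cv2.imwrite('pics/top1c.png',cv2.resize(s[170:380,200:500],None,fx=2.6,fy=2.6,interpolation=cv2.INTER_CUBIC))
s=cv2.imread('pics/side1.png'); cv2.imwrite('pics/side1c.png',cv2.resize(s[170:480,170:470],None,fx=1.9,fy=1.9,interpolation=cv2.INTER_CUBIC))
```

```text
[[ 0.3389  0.0001 -0.9408]
 [ 0.9408  0.      0.3389]
 [ 0.0001 -1.     -0.    ]]
```

View pics/top1c.png

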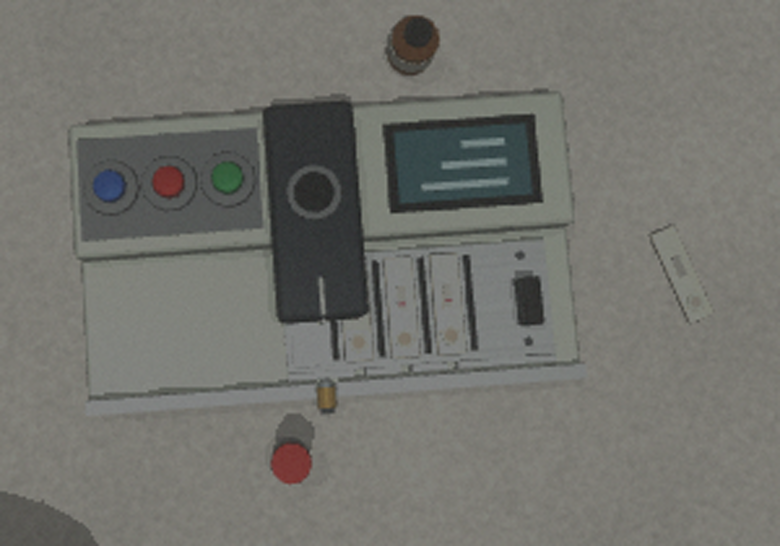

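View pics/side1c.png

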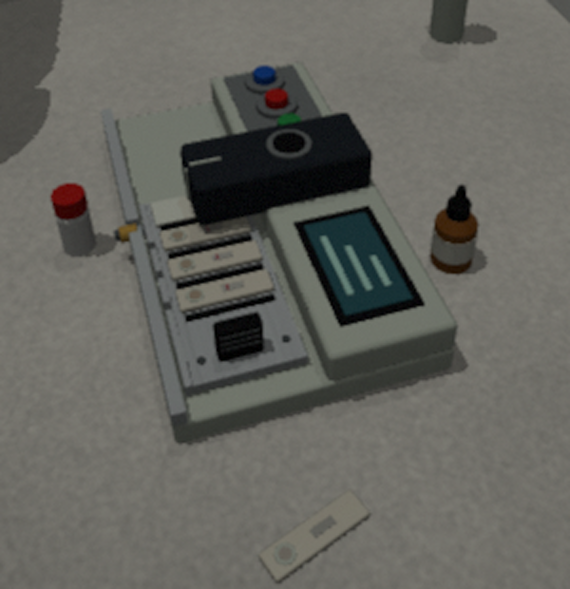

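The crops match the network: keys at (288,238), (264,238) and (240,237) in the top picture, tab at (402,285), and the reader turned a few degrees. The side view shows the tab free and the tile under the head. Next I fit the reader's pose and the sled value.

```bash
cat > fit.py <<'E'
from h import *
from scipy.optimize import least_squares
np.set_printoptions(precision=4,suppress=True)
M=dict(green_key_top=(.053,.057,.065),red_key_top=(.053,.097,.065),blue_key_top=(.053,.137,.065),plunger=(-.091,0,.028),tab=(-.045,-.15,.047),reader=(0,0,0))
obs=[]
for n in('top','side'):
    s=snap(n)
    for k in M:
        if n=='side' and k=='green_key_top': continue
        r=cams.spot_point(k,n)
        if r and k!='reader': obs.append((k,s,r[0]['location']))
def W(p,k):
    m=np.array(M[k]); 
    if k=='tab': m=m+[0,p[3],0]
    c,q=np.cos(p[2]),np.sin(p[2]); return np.array([p[0]+c*m[0]-q*m[1],p[1]+q*m[0]+c*m[1],m[2]])
f=lambda p:np.concatenate([proj(s,W(p,k))[0]-l for k,s,l in obs])
r=least_squares(f,[.55,-.03,.05,0],loss='soft_l1')
print('x,y,yaw,s',r.x,'deg',np.degrees(r.x[2])); print(f(r.x).reshape(-1,2).round(1).tolist())
for k in M: print(k,W(r.x,k))
np.save('pose.npy',r.x)
E
python3 fit.py
python3 - <<'E'
from h import *
# depth-based check: key & tab clouds in top
s=snap('top');K=s['camera_matrix'];z=s['z_map'];v,u=np.mgrid[:480,:640]
Rm=cv2.Rodrigues(np.array(s['rvec']))[0]
P=(np.stack([(u-K[0,2])/K[0,0]*z,(v-K[1,2])/K[1,1]*z,z],-1)-np.array(s['tvec']).ravel())@Rm
hsv=cv2.cvtColor(s['image'],cv2.COLOR_RGB2HSV)
for n,(cx,cy) in dict(g=(288,238),r=(264,238),b=(240,237)).items():
    m=(abs(u-cx)<9)&(abs(v-cy)<9)&(hsv[...,1]>90); q=P[m]; print(n,m.sum(),np.median(q,0).round(4), u[m].mean().round(1),v[m].mean().round(1))
m=(abs(u-402)<14)&(abs(v-285)<16)&(P[...,2]>.052)&(z>0);q=P[m];print('tab',m.sum(),q.mean(0).round(4),q.min(0).round(4),q.max(0).round(4))
E
```

```text
x,y,yaw,s [ 0.546  -0.0313  0.0326  0.0039] deg 1.8655516047428433
[[-0.8, -1.5], [1.0, 2.1], [0.2, -0.3], [-0.2, 3.7], [-1.5, 1.2], [3.9, -3.7], [-2.1, -2.0], [33.4, 8.4], [0.2, 1.1]]
green_key_top [0.5971 0.0274 0.065 ]
red_key_top [0.5958 0.0674 0.065 ]
blue_key_top [0.5945 0.1073 0.065 ]
plunger [ 0.4551 -0.0343  0.028 ]
tab [ 0.5058 -0.1788  0.047 ]
reader [ 0.546  -0.0313  0.    ]
g 101 [0.5978 0.0259 0.0644] 287.0 237.7
r 111 [0.5966 0.0661 0.0645] 264.2 239.4
b 100 [0.5943 0.106  0.0645] 241.4 240.7
tab 142 [ 0.5106 -0.1767  0.0617] [ 0.4952 -0.1839  0.0523] [ 0.5267 -0.1705  0.0663]
```

```bash
cat >> h.py <<'E'
def cloud(s):
    K=s['camera_matrix'];z=s['z_map'];v,u=np.mgrid[:480,:640]
    Rm=cv2.Rodrigues(np.array(s['rvec']))[0]
    return (np.stack([(u-K[0,2])/K[0,0]*z,(v-K[1,2])/K[1,1]*z,z],-1)-np.array(s['tvec']).ravel())@Rm
def delta(goal,yaw=None):
    "tool-frame shift to goal TCP; yaw = angle of tool x in world (deg)"
    st=manip.observe();Rt=R.from_quat(st['eef_rot']).as_matrix()
    a=np.degrees(np.arctan2(Rt[1,0],Rt[0,0]))
    if yaw is not None: print('turn',round(-(yaw-a),2)); Rt=R.from_euler('z',yaw-a,degrees=True).as_matrix()@Rt
    print('shift',(Rt.T@(np.array(goal)-st['ee_pos'])).round(4),'pos',st['ee_pos'].round(4),'F',st['contact_force'].round(2),'w',round(st['width'],3),'t',st['time_s'],'ang',a.round(2))
E
python3 - <<'E'
from h import *
s=snap('top');P=cloud(s);ok=s['z_map']>0
q=P[ok&(P[...,2]>.012)&(abs(P[...,0]-.55)<.13)&(P[...,1]>-.23)&(P[...,1]<.16)]
for lo,hi in((.046,.054),(.030,.039),(.015,.026)):
    m=q[(q[:,2]>lo)&(q[:,2]<hi)]; r=cv2.minAreaRect((m[:,:2]*1000).astype(np.float32)); print(lo,len(m),r)
# rear edge (console) & front rail fit: extreme x per y bin
for nm,lo,hi,fn in(('rear',.044,.056,np.max),('front',.030,.040,np.min)):
    m=q[(q[:,2]>lo)&(q[:,2]<hi)];b=np.round(m[:,1]/.01)
    pts=np.array([(k*.01,fn(m[b==k][:,0])) for k in np.unique(b) if (b==k).sum()>4])
    p=np.polyfit(*pts.T,1); r=pts[:,1]-np.polyval(p,pts[:,0]); g=abs(r)<.004; p=np.polyfit(*pts[g].T,1); print(nm,'yaw',-np.degrees(np.arctan(p[0])),'x at y=-.03',np.polyval(p,-.03),g.sum(),len(g))
delta([.598,.026,.14],92.8)
E
```

```text
0.046 6869 ((569.1475219726562, -39.822967529296875), (159.55433654785156, 344.4431457519531), 2.779930353164673)
0.03 4789 ((488.5775146484375, -44.52960205078125), (133.80075073242188, 344.1719055175781), 2.8733372688293457)
0.015 4926 ((506.1588439941406, -42.80223083496094), (99.5934066772461, 344.7823791503906), 2.7236580848693848)
rear yaw 2.7741648052183896 x at y=-.03 0.647821411084921 30 30
front yaw 2.8707232971495635 x at y=-.03 0.44862001607443514 33 36
turn -22.61
shift [-0.6032  0.1238 -0.3486] pos [0.2203 0.6115 0.2637] F [ 0.17  0.43 -0.02] w 0.998 t 1.75 ang 70.19
```

Call:
{"api": "carry_out", "payload": {"steps": [[[0,0,0],-7.5,0],[[0,0,0],-7.5,0],[[0,0,0],-7.6,0],[[-0.05,0,-0.04],0,0],[[-0.05,0,-0.04],0,0]], "grip_force": 20}}

```text
time_s: 2.38
ee_pos: [0.3037, 0.517, 0.2637]
eef_rot: [0.487, 0.513, -0.512, -0.487]
contact_force: [1.0, 0.8, 1.0]
width: 0.458
```

Call:
{"api": "carry_out", "payload": {"steps": [[[-0.05,0.01,-0.04],0,0],[[-0.05,0.01,-0.04],0,0],[[-0.05,0.01,-0.04],0,0],[[-0.05,0.01,-0.03],0,0],[[-0.05,0.01,-0.03],0,0]]}}

```text
time_s: 3.0
ee_pos: [0.4916, 0.2804, 0.2148]
eef_rot: [0.488, 0.512, -0.512, -0.488]
contact_force: [0.1, 0.2, -0.1]
width: 0.004
```

Call:
{"api": "carry_out", "payload": {"steps": [[[-0.05,0.01,-0.03],0,0],[[-0.05,0.01,-0.03],0,0],[[-0.05,0.01,-0.02],0,0],[[-0.05,0.01,-0.01],0,0],[[0,0.01,0],0,0]]}}

```text
time_s: 3.62
ee_pos: [0.5913, 0.0806, 0.1646]
eef_rot: [-0.491, -0.509, 0.511, 0.489]
contact_force: [-0.1, 0.7, 0.1]
width: 0.003
```

Run:
```python
from h import *
delta([.598,.026,.095],92.8)
```

```text
turn -0.47
shift [-0.0547  0.0697 -0.004 ] pos [0.5913 0.0806 0.1646] F [-0.14  0.68  0.06] w 0.003 t 3.625 ang 92.33
```

Call:
{"api": "carry_out", "payload": {"steps": [[[-0.03,0.02,-0.002],-0.4,0],[[-0.025,0.02,-0.002],0,0],[[0,0.02,0],0,0],[[0,0,0],0,0],[[0,0,0],0,0]]}}

```text
time_s: 4.25
ee_pos: [0.5972, 0.0341, 0.1053]
eef_rot: [0.485, 0.515, -0.514, -0.485]
contact_force: [0.2, 0.8, -0.4]
width: 0.013
```

Run:
```python
from h import *
delta([.598,.026,.090],92.8)
s=snap('top','top2.png');snap('side','side2.png')
a=cv2.imread('pics/top2.png')[180:300,200:400];b=cv2.imread('pics/side2.png')[150:330,190:430]
cv2.imwrite('pics/c2.png',np.hstack([cv2.resize(a,(600,360))[:,0:380],cv2.resize(b,(420,360))]))
```

```text
turn 0.52
shift [-0.0081  0.0153 -0.0004] pos [0.5972 0.0341 0.1053] F [ 0.23  0.84 -0.36] w 0.013 t 4.25 ang 93.32
```

View pics/c2.png

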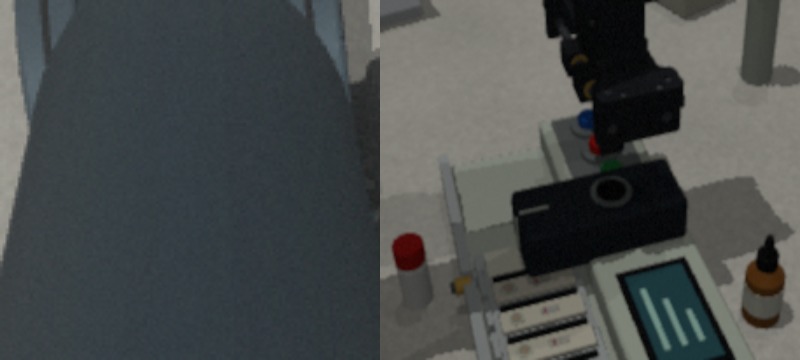

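The arm hides the keys in the top view. In the side view the shut fingers stand over the green key. I correct by 8 mm and go down.

Call:
{"api": "carry_out", "payload": {"steps": [[[-0.008,0.006,0],0.5,0],[[0,0.005,0],0,0],[[0,0,0],0,0]]}}

```text
time_s: 4.72
ee_pos: [0.597, 0.0237, 0.0933]
eef_rot: [-0.488, -0.511, 0.512, 0.488]
contact_force: [-0.5, -0.7, 0.1]
width: 0.006
```

Run:
```python
from h import *
delta([.598,.026,.085],92.8)
```

```text
turn -0.13
shift [ 0.0022  0.0083 -0.0011] pos [0.597  0.0237 0.0933] F [-0.51 -0.7   0.06] w 0.006 t 4.725 ang 92.67
```

Call:
{"api": "carry_out", "payload": {"steps": [[[0.002,0.003,-0.001],0,0],[[0,0.002,0],0,0],[[0,0.002,0],0,0],[[0,0,0],0,0]]}}

```text
time_s: 5.22
ee_pos: [0.5986, 0.0264, 0.087]
eef_rot: [0.488, 0.512, -0.511, -0.488]
contact_force: [-0.2, 1.4, 3.8]
width: 0.004
```

Call:
{"api": "carry_out", "payload": {"steps": [[[0,0.001,0],0,0],[[0,0.001,0],0,0],[[0,0,0],0,0]]}}

```text
time_s: 5.6
ee_pos: [0.5986, 0.0264, 0.0854]
eef_rot: [0.488, 0.512, -0.511, -0.488]
contact_force: [-1.8, 2.5, 8.8]
width: 0.005
```

Green key: tip at 60 mm with 8.8 N, so it is bottomed. Now release and go to blue.

Call:
{"api": "carry_out", "payload": {"steps": [[[0,-0.01,0],0,0],[[0,-0.015,0],0,0],[[0.03,0,0],0,0],[[0.03,0,0],0,0],[[0.02,0,0],0,0]]}}

```text
time_s: 6.22
ee_pos: [0.5944, 0.1072, 0.1104]
eef_rot: [0.488, 0.512, -0.512, -0.488]
contact_force: [-0.4, -0.3, -0.8]
width: 0.005
```

Call:
{"api": "carry_out", "payload": {"steps": [[[0,0.006,0],0,0],[[0,0.006,0],0,0],[[0,0,0],0,0]]}}

```text
time_s: 6.6
ee_pos: [0.5941, 0.104, 0.097]
eef_rot: [-0.489, -0.51, 0.512, 0.489]
contact_force: [-1.1, -0.2, 0.0]
width: 0.006
```

Run:
```python
from h import *
delta([.5945,.106,.085],92.8)
snap('side','side3.png')
cv2.imwrite('pics/c3.png',cv2.resize(cv2.imread('pics/side3.png')[130:290,220:420],(600,480)))
```

```text
turn -0.22
shift [ 0.002   0.012  -0.0005] pos [0.5941 0.104  0.097 ] F [-1.14 -0.24  0.03] w 0.006 t 6.6 ang 92.58
```

View pics/c3.png

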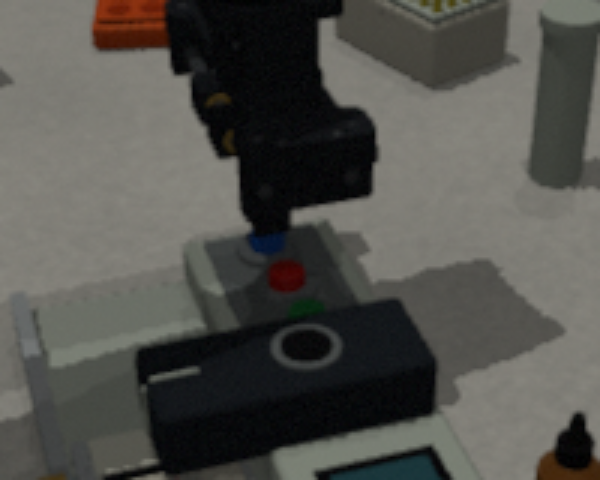

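The fingers are right over the blue key (crop pixel ~(268,235)); red and green are both up.

Call:
{"api": "carry_out", "payload": {"steps": [[[0.001,0.004,0],0,0],[[0,0.004,0],0,0],[[0,0.003,0],0,0],[[0,0.001,0],0,0],[[0,0,0],0,0]]}}

```text
time_s: 7.28
ee_pos: [0.5947, 0.1068, 0.086]
eef_rot: [0.488, 0.512, -0.512, -0.488]
contact_force: [-1.8, -0.8, 3.9]
width: 0.006
```

Call:
{"api": "carry_out", "payload": {"steps": [[[0,0.001,0],0,0],[[0,0.001,0],0,0],[[0,0,0],0,0]]}}

```text
time_s: 7.65
ee_pos: [0.5947, 0.1068, 0.0853]
eef_rot: [0.488, 0.512, -0.511, -0.488]
contact_force: [-5.6, -0.8, 17.1]
width: 0.003
```

Call:
{"api": "carry_out", "payload": {"steps": [[[0,-0.02,0],0,0],[[0,-0.03,0],0,0],[[-0.04,0,0.01],0,0],[[-0.05,0,0.02],0,0],[[-0.05,0,0.02],0,0.05]]}}

```text
time_s: 8.28
ee_pos: [0.5507, -0.0365, 0.1343]
eef_rot: [0.488, 0.512, -0.512, -0.488]
contact_force: [-0.1, -0.0, 0.1]
width: 0.092
```

Call:
{"api": "carry_out", "payload": {"steps": [[[-0.05,0,0.02],0,0.05],[[-0.05,0,0.02],0,0.05],[[-0.04,0,0.01],0,0.05],[[0,0,0],0,0.05],[[0,0,0],0,0.05]]}}

```text
time_s: 8.9
ee_pos: [0.5081, -0.1766, 0.134]
eef_rot: [0.488, 0.512, -0.511, -0.488]
contact_force: [0.2, 1.5, -0.2]
width: 0.568
```

Run:
```python
from h import *
delta([.511,-.177,.061],92.8)
s=snap('side','side4.png')
for r in cams.spot_point('tab','side')[:1]: print(r,ray(s,r['location'],.047))
P=cloud(s); m=(s['z_map']>0)&(P[...,2]>.055)&(P[...,2]<.066)&(abs(P[...,0]-.511)<.03)&(abs(P[...,1]+.177)<.03); q=P[m]
print(m.sum(),q.mean(0),q.min(0),q.max(0))
cv2.imwrite('pics/c4.png',cv2.resize(cv2.imread('pics/side4.png')[200:420,190:450],(709,600)))
```

```text
turn -0.08
shift [-0.0006  0.073  -0.0029] pos [ 0.5081 -0.1766  0.134 ] F [ 0.15  1.53 -0.18] w 0.568 t 8.9 ang 92.72
{'location': [292.8, 344.8], 'p': 0.9} [ 0.50895312 -0.17010531  0.047     ]
251 [ 0.51104837 -0.17714914  0.06093967] [ 0.49583399 -0.18185575  0.05508636] [ 0.5275406  -0.16885796  0.06509084]
```

View pics/c4.png

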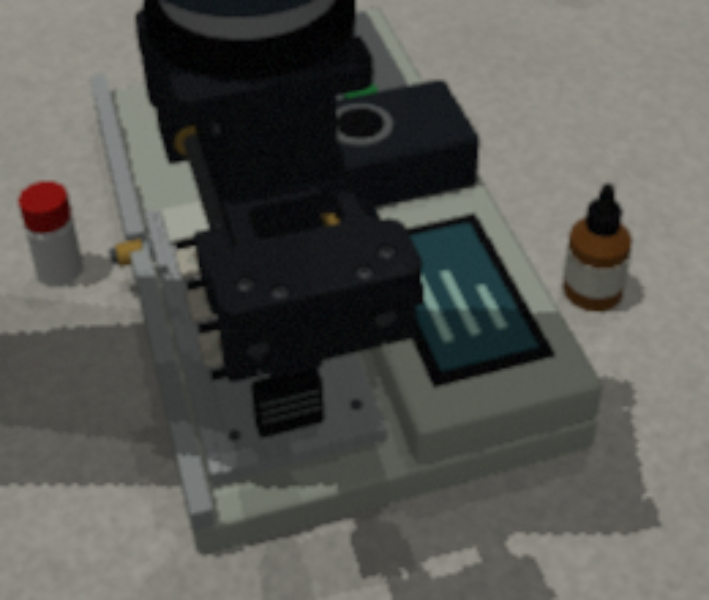

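Run:
```python
from h import *
s=snap('side');p=np.array(manip.observe()['ee_pos']);k=709/260
Rt=R.from_quat(manip.observe()['eef_rot']).as_matrix()
for d in([0,0,0],[-.025,.025,0],[.025,.025,0],[-.042,.025,0],[0,-.039,0],[-.09,-.039,-.037],[-.09,-.039,.037],[.511,-.177,.062]):
    w=p+Rt@np.array(d) if d[0]<.2 else d
    print(d,((proj(s,w)[0]-[190,200])*k).round())
P=cloud(s);m=(s['z_map']>0)&(P[...,2]>.075)&(P[...,2]<.25)&(P[...,1]<-.12); q=P[m]
for z in np.arange(.08,.24,.02):
    a=q[abs(q[:,2]-z)<.01]; print(round(z,2),len(a),a.min(0).round(3) if len(a) else '',a.max(0).round(3) if len(a) else '')
```

```text
[0, 0, 0] [271. 273.]
[-0.025, 0.025, 0] [289. 356.]
[0.025, 0.025, 0] [261. 274.]
[-0.042, 0.025, 0] [299. 386.]
[0, -0.039, 0] [265. 205.]
[-0.09, -0.039, -0.037] [427. 346.]
[-0.09, -0.039, 0.037] [223. 397.]
[0.511, -0.177, 0.062] [286. 384.]
0.08 0  
0.1 0  
0.12 42 [ 0.501 -0.214  0.113] [ 0.522 -0.211  0.119]
0.14 0  
0.16 0  
0.18 990 [ 0.473 -0.263  0.172] [ 0.547 -0.122  0.19 ]
0.2 1389 [ 0.473 -0.27   0.19 ] [ 0.548 -0.12   0.21 ]
0.22 3247 [ 0.478 -0.27   0.21 ] [ 0.547 -0.165  0.23 ]
```

The geometry agrees: open fingers straddle the tab's line, the finger back is at y=-0.214, and the body is well clear. Descend around the tab.

Call:
{"api": "carry_out", "payload": {"steps": [[[0,0.025,-0.002],0,0.05],[[0,0.025,0],0,0.05],[[0,0.012,0],0,0.05],[[0,0.007,0],0,0.05],[[0,0,0],0,0.05]]}}

```text
time_s: 9.68
ee_pos: [0.5099, -0.1772, 0.0648]
eef_rot: [0.488, 0.512, -0.512, -0.488]
contact_force: [0.5, 0.3, 0.8]
width: 0.566
```

Run:
```python
from h import *
delta([.510,-.177,.061],92.8)
```

```text
turn -0.09
shift [ 0.0002  0.0038 -0.0001] pos [ 0.5099 -0.1772  0.0648] F [0.47 0.31 0.82] w 0.566 t 9.675 ang 92.71
```

Call:
{"api": "carry_out", "payload": {"steps": [[[0,0.0035,0],0,0.05],[[0,0,0],0,0.025],[[0,0,0],0,0.0],[[0,0,0],0,0.0],[[0,0,0],0,0.0]], "grip_force": 20}}

```text
time_s: 10.3
ee_pos: [0.5098, -0.1772, 0.0614]
eef_rot: [0.488, 0.512, -0.512, -0.488]
contact_force: [-0.1, 1.8, 1.4]
width: 0.137
```

Call:
{"api": "carry_out", "payload": {"steps": [[[0,0,0],0,0.0],[[0,0,0],0,0.0]]}}

```text
time_s: 10.55
ee_pos: [0.5098, -0.1772, 0.0614]
eef_rot: [0.488, 0.512, -0.512, -0.488]
contact_force: [-0.9, 1.3, 1.9]
width: 0.135
```

Run:
```python
from h import *
delta([.510,-.177,.061],92.8)
snap('side','side5.png');snap('top')
s=snap('side')
for r in cams.spot_point('tab','side')[:1]: print(r,ray(s,r['location'],.047))
```

```text
turn -0.09
shift [ 0.0002  0.0004 -0.0002] pos [ 0.5098 -0.1772  0.0614] F [-0.9   1.33  1.9 ] w 0.135 t 10.55 ang 92.71
```

Tab is pinched (width 11.9 mm). Slide toward the first notch, logging forces in small steps.

Call:
{"api": "carry_out", "payload": {"steps": [[[0.006,0,0],0,0],[[0.006,0,0],0,0],[[0.004,0,0],0,0],[[0,0,0],0,0],[[0,0,0],0,0]]}}

```text
time_s: 11.38
ee_pos: [0.509, -0.1605, 0.0613]
eef_rot: [0.488, 0.512, -0.512, -0.488]
contact_force: [-0.8, 2.1, 4.2]
width: 0.135
```

Call:
{"api": "carry_out", "payload": {"steps": [[[0.002,0,0],0,0],[[0,0,0],0,0]]}}

```text
time_s: 11.62
ee_pos: [0.5089, -0.1594, 0.0613]
eef_rot: [0.488, 0.512, -0.512, -0.488]
contact_force: [-1.1, 0.4, 3.6]
width: 0.133
```

Call:
{"api": "carry_out", "payload": {"steps": [[[0.002,0,0],0,0],[[0,0,0],0,0]]}}

```text
time_s: 11.88
ee_pos: [0.5088, -0.1573, 0.0613]
eef_rot: [0.488, 0.512, -0.512, -0.488]
contact_force: [-1.2, -1.5, 4.8]
width: 0.134
```

Call:
{"api": "carry_out", "payload": {"steps": [[[0.002,0,0],0,0],[[0,0,0],0,0]]}}

```text
time_s: 12.12
ee_pos: [0.5086, -0.1545, 0.0613]
eef_rot: [0.488, 0.512, -0.512, -0.488]
contact_force: [-1.4, 2.8, 5.7]
width: 0.136
```

Call:
{"api": "carry_out", "payload": {"steps": [[[0.002,0,0],0,0],[[0,0,0],0,0]]}}

```text
time_s: 12.38
ee_pos: [0.5085, -0.1523, 0.0613]
eef_rot: [0.488, 0.512, -0.512, -0.488]
contact_force: [-1.7, 1.6, 5.3]
width: 0.137
```

Call:
{"api": "carry_out", "payload": {"steps": [[[0.002,0,0],0,0],[[0,0,0],0,0]]}}

```text
time_s: 12.62
ee_pos: [0.5085, -0.1511, 0.0613]
eef_rot: [0.488, 0.512, -0.512, -0.488]
contact_force: [-1.3, -0.1, 5.4]
width: 0.131
```

Call:
{"api": "carry_out", "payload": {"steps": [[[0.002,0,0],0,0],[[0,0,0],0,0]]}}

```text
time_s: 12.88
ee_pos: [0.5085, -0.1501, 0.0613]
eef_rot: [-0.488, -0.511, 0.512, 0.488]
contact_force: [-1.6, -2.3, 3.5]
width: 0.131
```

Call:
{"api": "carry_out", "payload": {"steps": [[[0.002,0,0],0,0],[[0,0,0],0,0]]}}

```text
time_s: 13.12
ee_pos: [0.5085, -0.1491, 0.0614]
eef_rot: [-0.489, -0.511, 0.512, 0.488]
contact_force: [0.5, -5.5, 3.4]
width: 0.134
```

First notch felt: pulled in at y≈-0.1545, resisting past centre ≈-0.151. So the second should be at y≈-0.119.

Call:
{"api": "carry_out", "payload": {"steps": [[[0.004,0,0],0,0],[[0.006,0,0],0,0],[[0.006,0,0],0,0],[[0.002,0,0],0,0],[[0,0,0],0,0]]}}

```text
time_s: 13.75
ee_pos: [0.5074, -0.1279, 0.0613]
eef_rot: [0.487, 0.512, -0.512, -0.488]
contact_force: [-0.8, -1.2, 5.4]
width: 0.136
```

Call:
{"api": "carry_out", "payload": {"steps": [[[0.002,0,0],0,0],[[0,0,0],0,0]]}}

```text
time_s: 14.0
ee_pos: [0.5073, -0.126, 0.0613]
eef_rot: [0.487, 0.512, -0.512, -0.488]
contact_force: [-1.8, -0.4, 5.7]
width: 0.134
```

Call:
{"api": "carry_out", "payload": {"steps": [[[0.002,0,0],0,0],[[0,0,0],0,0]]}}

```text
time_s: 14.25
ee_pos: [0.5072, -0.1234, 0.0613]
eef_rot: [0.487, 0.512, -0.512, -0.488]
contact_force: [-1.3, 0.4, 5.6]
width: 0.137
```

Call:
{"api": "carry_out", "payload": {"steps": [[[0.002,0,0],0,0],[[0,0,0],0,0]]}}

```text
time_s: 14.5
ee_pos: [0.507, -0.1207, 0.0613]
eef_rot: [0.487, 0.513, -0.512, -0.488]
contact_force: [-2.4, 3.5, 6.9]
width: 0.132
```

Call:
{"api": "carry_out", "payload": {"steps": [[[0.001,0,0],0,0],[[0,0,0],0,0]]}}

```text
time_s: 14.75
ee_pos: [0.507, -0.1202, 0.0613]
eef_rot: [0.487, 0.512, -0.512, -0.488]
contact_force: [-1.4, 1.3, 6.7]
width: 0.133
```

Call:
{"api": "carry_out", "payload": {"steps": [[[0.001,0,0],0,0],[[0,0,0],0,0],[[0,0,0],0,0]]}}

```text
time_s: 15.12
ee_pos: [0.5069, -0.1197, 0.0613]
eef_rot: [0.487, 0.512, -0.512, -0.488]
contact_force: [-2.1, 0.1, 6.6]
width: 0.132
```

Run:
```python
from h import *
F=[];p=[]
for i in range(5):
    s=snap('side','side6.png' if i==0 else None);o=manip.observe();F.append(o['contact_force']);p.append(o['ee_pos'])
print(np.mean(F,0),np.std(F,0),np.mean(p,0),o['width'])
for r in cams.spot_point('tab','side')[:1]: print(r,ray(s,r['location'],.047))
cv2.imwrite('pics/c6.png',cv2.resize(cv2.imread('pics/side6.png')[200:420,190:450],(709,600)))
```

```text
[-1.30460348  0.72738531  5.79042002] [0.48854914 0.35263705 0.65580844] [ 0.50692419 -0.11966681  0.06128891] 0.134910282184323
```

View pics/c6.png

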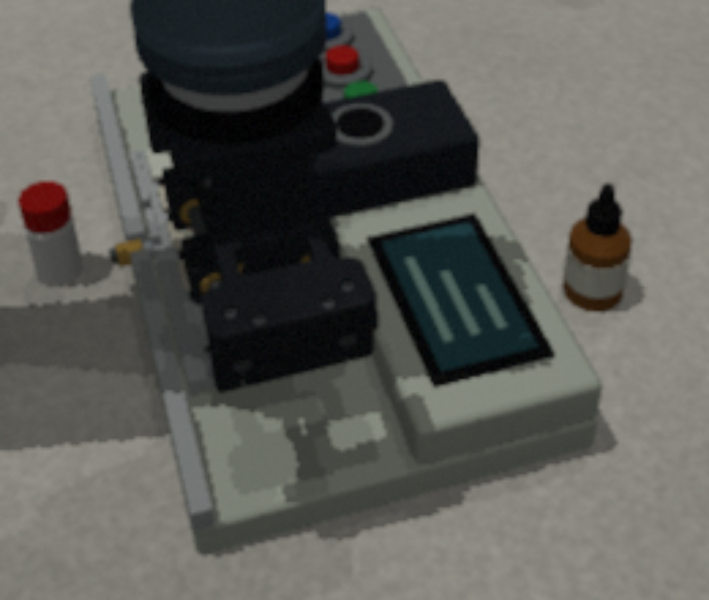

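The sled is at the second notch, with vial, dropper and keys unchanged in the view. One last half-millimetre to centre it, then a hold check.

Call:
{"api": "carry_out", "payload": {"steps": [[[0.0005,0,0],0,0],[[0,0,0],0,0],[[0,0,0],0,0],[[0,0,0],0,0]]}}

```text
time_s: 15.92
ee_pos: [0.5069, -0.1195, 0.0613]
eef_rot: [0.487, 0.512, -0.512, -0.488]
contact_force: [-0.8, -0.9, 6.5]
width: 0.135
```

Run:
```python
from h import *
F=[];p=[]
for i in range(6):
    n='side' if i<5 else 'top'
    s=snap(n);o=manip.observe();F.append(o['contact_force']);p.append(o['ee_pos'])
    if i>3:
        for k,z in dict(vial_mid=.029,dropper_mid=.039,spare_mid=.0025).items():
            for r in cams.spot_point(k,n)[:1]: print(n,k,r['p'],ray(s,r['location'],z).round(4))
print(np.mean(F,0),np.mean(p,0),o['width'],o['time_s'])
```

```text
side vial_mid 0.58 [ 0.406  -0.0085  0.029 ]
side dropper_mid 0.58 [ 0.7039 -0.1047  0.039 ]
side spare_mid 0.61 [ 0.529  -0.2951  0.0025]
top vial_mid 0.56 [ 0.4615 -0.0344  0.029 ]
top dropper_mid 0.67 [ 0.4072 -0.0111  0.039 ]
[-1.56252223 -0.32202568  6.12740524] [ 0.50692043 -0.1194551   0.06129258] 0.13395392446769244 16.375
```

```bash
python3 -c "
from bench import manip
print(manip.job_done()); o=manip.observe(); print(o['time_s'],o['ee_pos'],o['width'])"
```

```text
the job is handed in; nothing more can be done
None
the job is handed in; nothing more can be done
```

I pressed the green key and then the blue key to the bottom and released each one. Then I pinched the tab and slid the sled through the first notch into the second. I handed the job in at about 16.4 s, still holding the tab.

**Keys:** green bottomed at about 9 N and blue at about 17 N, both with the fingertips about 60 mm above the bench. In the last picture I viewed, the red, green and blue keys were all up. The red key was never approached.

**Sled:** the force showed the first notch at a gripper y of about -0.151 m. The final hold is at -0.1195 m, 31.5 mm further on, where one notch pitch is 32 mm. The sideways force there is only about -0.3 N, so the ball sits within a few tenths of a millimetre of the notch centre. I could not see the ball or the cassette under the head, because the arm hid them. The camera's starting sled position was about 2.5 mm off the value worked out from the notches (8.4 against 5.8 mm), but both point to the second notch.

**Loose things:** in the last side view the vial, dropper bottle and spare cassette were found within about 6 mm of where they started, which is the detector's scatter. The vial and dropper bottle also look unmoved in the last viewed picture; the spare cassette was outside that crop. The last top-view detections disagreed: the vial was placed on the plunger, the dropper bottle on the vial, and the spare cassette was not found. I took these as misreadings, because the arm blocks part of that view.

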